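Sweep the offcuts off the trimming board into the catch tray

ROBOT

A 7-joint arm with a two-finger parallel gripper is mounted at the origin on the work surface. World frame = base frame: x ahead of the robot, y to its left, z up, the work surface at z = 0. Lengths are in m, angles in rad, forces in N, time in s.
With the tool pointing down it reaches from about 0.4 to 0.75 m from the base axis. Payload 19.5 kg.
Tool frame: the origin (TCP) lies midway between the tips of the shut fingers; the grasp point (between the pads) lies 19 mm behind it (arm.tcp_to_grasp is the z of the grasp point in the tool frame, in m); z points along the fingers, y is the line along which they close (so a half turn about z gives the same grasp; the last joint's range is limited). The gripper opens to 85 mm and grips with 20 to 120 N. Pads are 22 mm wide; open, the fingers measure 114 mm over their backs; the gripper's body (76 mm by 85 mm) begins 54 mm behind the grasp point. The pads swing forward as they close: fully open they stand 13 mm farther back than shut.
Start: joints at [1.063, 0.707, -0.028, 1.485, 0.022, 0.951, -0.075], TCP at [0.258, -0.514, 0.231] pointing down, gripper open.
Joint ranges: [-2.71, 2.71], [-0.32, 2.16], [-1.57, 1.52], [0, 2.45], [-1.46, 4.6], [0, 2.02], [-2.83, 2.83]. Speed limits (rad/s): [1.89, 1.89, 2.57, 2.57, 3.01, 3.01, 3.01].

INTERFACE

Orientations are given as a rotation vector (axis times angle).
In Python, from cell import status, viewer, arm, spotter gives the robot as it stands.
- The arm moves only by the shell command python3 -m handwheel 'ROWS' [OPENING] [FORCE]. ROWS is JSON, a list of rows, each a list of 6 numbers: the shift along the tool's x, y, z as a fraction of full scale, then the turn, a rotation vector about the tool's x, y, z as a fraction of full scale. A call has 1 to 12 rows; each row is the pose to reach, as a shift and turn from the pose commanded when the call began, along the tool's axes at that moment; what a row does not reach only later rows make up. Full scale, the value 1, is 0.8 m for a shift and 2 rad for a turn. A row lasts 1/8 s, in which the tool goes at most 62.5 mm and 10.7 degrees, less where a joint would pass 70% of its speed; a pose out of reach is approached as far as the arm can. A call with a number of a shift or a turn outside -1 to 1 is refused whole. A call with a gripper value outside its range is refused whole. OPENING is the closure in counts, from 0 (fully open) to 255 (shut), set as the call begins (- or left out, the last holds). The fingers move at their own pace and stop on an object; FORCE is the grip in N (left out, the last holds). Time passes only in rows, so rows that repeat a pose let the fingers close. It gives the time, the measured TCP pose, the force, the opening and the grip force at its end, in the units of the state.
- status.get_state(): the state, without advancing time (a new reading comes with each control period).
- viewer.snapshot(name): name is "side" or "top" or "wrist"; returns (picture, depth): 400x640x3 uint8, red, green, blue; 400x640 float32, m along the optical axis (not along the pixel's ray), 0 where there is no reading.
- viewer.camera_model(name): a dict with "mtx" (3x3 intrinsics, pixels), "rvec" (rotation vector, rad) and "tvec" (3), from world to camera coordinates, as OpenCV has them. Camera axes: x right, y down, z forward; pixel columns grow to the right and rows downward; lengths in m; the calibration is good to about 2 mm. A picture is of the moment at which its call begins: read the wrist's pose just before it. camera_model takes no time and is no camera call; for the wrist camera it gives the pose at the moment of the call.
- arm.job_done(): hands the job in; it is judged then, once.
Trained networks look in the newest picture that a camera, given by its name, has taken for a name from the list of things; names that differ only in an ending like _2 or _b are one class to them, and where a whole thing is asked for, a point or a joint stands for the part that bears it (a point fixed in the world has none). Each returns a list of dicts, best first, with "p" (0 to 1); they miss things now and then, are a little off and sometimes report something else, mostly with a low value. They report only what shows in the picture. A call takes as long as a camera call.
- spotter.masks_of(camera, target): "mask" (400x640 bool, what is visible of it) and "location" ([column, row] in pixels, amid what is visible of it).
- spotter.landmark_of(camera, target): "location" ([column, row] in pixels: a listed point, or the origin of a listed thing).
The state is a dict: "time_s": time; "joint_pos": joint angles; "joint_velocities": joint speeds; "effort": joint torques, N m; "ee_pos": TCP position; "ee_rot": TCP orientation; "contact_force": force on the tool from outside, world axes, zero at the start; "moment": the same for the moment, N m; "finger_gap": finger opening in m; "grasp_force": force on a finger pad.
Only numpy, scipy, OpenCV 4.12 (cv2) and the standard library are available. Lean on these libraries where they do the work, as an engineer would, in place of code of your own. Each camera call takes 0.05 s, during which the arm holds its last target. There are 200 camera calls.

TASK

Clear the trimming board: with the fingers, sweep the three loose wooden offcuts (the strip, the block and the foot ring) across the board and over its end, so that they drop into the open tray tucked under that end, and all three lie in the tray. Sweep them only: do not pick them up or carry them. Leave the black cups on the board and everything else on the bench standing where they are.

Things in the scene. Friction and masses are not known exactly. Their poses are not given: they have to be found in the camera images.
- board: Trimming board, fixed: pale wooden plate 270 (its x) by 270 (its y) by 18 mm on runners, flat, no rim, top face 75 mm above the bench. Origin under its centre at bench level; its ends are at own y = +135 and -135 mm, one above the tray, the other above the lidded box. Two cups stand near its middle line (own x = 0), the offcuts lie on both sides of it (own x about +-80 mm).
- tray: Open catch tray of dark wood, fixed, 290 (x) by 140 (y) mm outside, 50 mm tall, walls and floor 5 mm. Origin at the centre of its underside; axes parallel to the board's. Its centre is 185 mm from the board's along the board's y, on the + or - side (varies); its near wall is 20 mm under the board's plate, so what goes over that end falls in.
- lidbox: Closed flat wooden box with a small brass knob, fixed, 244 by 144 mm and 49 mm tall (knob 59 mm), under the other end of the board. Not the place for the offcuts. Origin at the centre of its underside.
- strip: Loose wooden offcut, a bar 34 (x) by 20 (y) by 14 (z) mm, about 15 g, lying on the board at any yaw; origin at the centre of its underside.
- block: Loose wooden offcut, a square block 28 by 28 by 18 (tall) mm, about 18 g, on the board at any yaw; origin at the centre of its underside.
- footring: Loose turned wooden foot ring, 36 mm outer and 20 mm inner diameter, 14 mm tall, about 15 g, lying flat on the board; origin at the centre of its underside.
- cup1: Black lacquered cup on the board (about 52 mm across, 50 mm tall); origin at the centre of its underside
- cup2: Another black lacquered cup on the board (about 52 mm across, 50 mm tall); origin at the centre of its underside
- cup3: A third black lacquered cup, on the bench beyond the board (about 52 mm across, 50 mm tall); origin at the centre of its underside
- tin: Metal tin on the bench beyond the board (about 70 mm across, 90 mm tall); origin at the centre of its underside
- bowl: Turned wooden bowl on the bench to the left of the board (about 110 mm across, 55 mm tall); origin at the centre of its underside
- brush: Brush lying on the bench beyond the board; origin in its middle on the underside
- sander: Cork sanding block 100 by 55 by 35 mm on the bench to the right of the board; origin at the centre of its underside

How it is judged:
At the end, for the whole second after the job is handed in: The strip, the block and the foot ring all lie at rest inside the tray: each one's origin within the tray's walls (within 140 mm of the tray's centre along its x and 65 mm along its y), lower than 60 mm above the bench, slower than 30 mm/s (x of strip in the frame of tray between -0.14 and 0.14 m and y of strip in the frame of tray between -0.065 and 0.065 m and height (world z) of each of strip, block, footring below 0.06 m and linear speed of each of strip, block, footring below 0.03 m/s and x of block in the frame of tray between -0.14 and 0.14 m and y of block in the frame of tray between -0.065 and 0.065 m and x of footring in the frame of tray between -0.14 and 0.14 m and y of footring in the frame of tray between -0.065 and 0.065 m); the robot touches nothing.
It fails at once if an offcut is lifted more than 30 mm above the board (height (world z) of any of strip, block, footring above 0.105 m).
It fails at once if an offcut is carried through the air: still at board height more than 45 mm beyond the board's end ((height (world z) of strip above 0.072 m and (y of strip in the frame of board above 0.18 m or y of strip in the frame of board below -0.18 m)) or (height (world z) of block above 0.072 m and (y of block in the frame of board above 0.18 m or y of block in the frame of board below -0.18 m)) or (height (world z) of footring above 0.072 m and (y of footring in the frame of board above 0.18 m or y of footring in the frame of board below -0.18 m))).
It fails at once if a cup on the board is pushed more than 15 mm or tipped ((distance of cup1 from where it was at the start of the episode above 0.015 m or angle between cup1's own z axis and vertical above 0.35 rad) or (distance of cup2 from where it was at the start of the episode above 0.015 m or angle between cup2's own z axis and vertical above 0.35 rad)).
It fails at once if another thing on the bench (third cup, tin, bowl, brush, sanding block) is pushed more than 15 mm or tipped ((distance of cup3 from where it was at the start of the episode above 0.015 m or angle between cup3's own z axis and vertical above 0.35 rad) or (distance of tin from where it was at the start of the episode above 0.015 m or angle between tin's own z axis and vertical above 0.35 rad) or (distance of bowl from where it was at the start of the episode above 0.015 m or angle between bowl's own z axis and vertical above 0.35 rad) or distance of brush from where it was at the start of the episode above 0.015 m or distance of sander from where it was at the start of the episode above 0.015 m).
It also fails if it takes over 67 s, if anything falls off the work surface, if the arm or the gripper's body presses on something with over 40 N, if the wrist force passes 120 N, or if a joint passes its speed limit or range.

## Working session

There is one attempt and no reset: what is moved stays moved. The work goes in short steps, Python scripts to look and compute and a shell command to move; the robot and the scene stay as the last step left them, time stands still between calls to the robot, and variables do not carry over. Pictures are saved under pics/ and viewed, at most 10 in all, crops included, and the job is handed in when it is done.

```bash
ls; mkdir -p pics
cat > h.py <<'E'
import numpy as np, cv2
from cell import status, viewer, arm, spotter
def cam(n):
    m=viewer.camera_model(n); R=cv2.Rodrigues(np.array(m["rvec"],float))[0]
    return np.array(m["mtx"],float),R,np.array(m["tvec"],float).ravel()
def pts(n,depth,mask):
    K,R,t=cam(n); v,u=np.nonzero(mask&(depth>0)); z=depth[v,u]
    c=np.stack([(u-K[0,2])/K[0,0]*z,(v-K[1,2])/K[1,1]*z,z],1)
    return (c-t)@R   # R^T (c-t)
def save(n,img): cv2.imwrite(f"pics/{n}.png",img[:,:,::-1])
E
python3 - <<'E'
from h import *
s=status.get_state(); print(s["time_s"],np.round(s["ee_pos"],3),np.round(s["ee_rot"],3),s["finger_gap"])
for n in ["top","side"]:
    img,d=viewer.snapshot(n); save(n,img)
    for t in ["board","tray","lidbox","strip","block","footring","cup1","cup3","tin","bowl","brush","sander"]:
        for r in spotter.masks_of(n,t)[:3]:
            if r["p"]<.3: continue
            P=pts(n,d,r["mask"]); 
            print(n,t,round(r["p"],2),np.round(r["location"]),r["mask"].sum(),"med",np.round(np.median(P,0),3),"lo",np.round(np.percentile(P,3,axis=0),3),"hi",np.round(np.percentile(P,97,axis=0),3))
E
```

```text
pics
0.0 [ 0.258 -0.514  0.231] [-3.056 -0.725  0.   ] 0.08546356485277826
top board 0.63 [322. 247.] 10628 med [ 0.513 -0.034  0.075] lo [ 0.39  -0.166  0.072] hi [0.652 0.095 0.08 ]
top tray 0.57 [398. 244.] 4955 med [ 0.489 -0.238  0.006] lo [ 0.358 -0.295  0.002] hi [ 0.633 -0.172  0.051]
top lidbox 0.93 [243. 239.] 4233 med [0.546 0.161 0.05 ] lo [0.438 0.1   0.046] hi [0.664 0.223 0.053]
top strip 0.43 [348. 201.] 86 med [ 0.603 -0.111  0.089] lo [ 0.588 -0.12   0.087] hi [ 0.617 -0.101  0.093]
top footring 0.52 [300. 271.] 111 med [0.44  0.031 0.089] lo [0.425 0.015 0.082] hi [0.456 0.046 0.092]
top cup1 0.91 [295. 236.] 375 med [0.528 0.027 0.082] lo [0.504 0.003 0.075] hi [0.549 0.047 0.127]
top cup1 0.9 [366. 147.] 314 med [ 0.78  -0.197  0.027] lo [ 0.749 -0.216  0.002] hi [ 0.795 -0.171  0.052]
top cup1 0.79 [336. 237.] 335 med [ 0.52  -0.077  0.085] lo [ 0.494 -0.096  0.077] hi [ 0.538 -0.053  0.127]
top cup3 0.91 [295. 236.] 375 med [0.528 0.027 0.082] lo [0.504 0.003 0.075] hi [0.549 0.047 0.127]
top cup3 0.9 [366. 147.] 314 med [ 0.78  -0.197  0.027] lo [ 0.749 -0.216
[... 1680 characters left out ...]
62  0.109] lo [ 0.491 -0.098  0.078] hi [ 0.537 -0.048  0.125]
side cup3 0.5 [335. 218.] 300 med [0.521 0.033 0.108] lo [ 0.5   -0.006  0.074] hi [0.548 0.053 0.125]
side cup3 0.45 [309. 188.] 185 med [ 0.767 -0.182  0.034] lo [ 0.746 -0.218  0.004] hi [ 0.794 -0.165  0.049]
side tin 0.72 [289. 198.] 536 med [ 0.768 -0.058  0.06 ] lo [ 0.748 -0.103  0.003] hi [ 0.807 -0.042  0.092]
side bowl 0.62 [240. 310.] 1112 med [0.581 0.43  0.034] lo [0.517 0.394 0.005] hi [0.615 0.492 0.056]
side brush 0.84 [250. 240.] 433 med [0.768 0.164 0.017] lo [0.751 0.046 0.006] hi [0.788 0.233 0.022]
side sander 0.79 [381. 175.] 328 med [ 0.587 -0.431  0.03 ] lo [ 0.544 -0.473  0.002] hi [ 0.643 -0.403  0.038]
```

Run:
```python
from h import *
img,d=viewer.snapshot("top")
cv2.imwrite("pics/topcrop.png",cv2.resize(img[130:320,200:440],None,fx=3,fy=3,interpolation=cv2.INTER_CUBIC)[:,:,::-1])
P=pts("top",d,np.ones(d.shape,bool)); v,u=np.nonzero(d>0)
m=np.zeros(d.shape,np.uint8)
ok=(P[:,2]>.082)&(P[:,2]<.15)&(P[:,0]>.37)&(P[:,0]<.68)&(abs(P[:,1]+.035)<.16); m[v[ok],u[ok]]=1
n,l,st,c=cv2.connectedComponentsWithStats(m)
for i in range(1,n):
    if st[i,4]<15: continue
    Q=pts("top",d,l==i); r=cv2.minAreaRect((Q[:,:2]*1000).astype(np.float32))
    print(np.round(c[i]),st[i,4],"mid",np.round(Q.mean(0),3),"z95",np.percentile(Q[:,2],[50,95]).round(3),"rect",np.round(r[0]),np.round(r[1]),round(r[2]))
# board
B=(abs(P[:,2]-.075)<.006)&(P[:,0]>.36)&(P[:,0]<.68)&(abs(P[:,1]+.035)<.17)
r=cv2.minAreaRect((P[B][:,:2]*1000).astype(np.float32)); print("board",r, cv2.boxPoints(r).round())
q=spotter.masks_of("top","tray")[0]; Q=pts("top",d,q["mask"]); Q=Q[Q[:,2]>.04]; print("tray",cv2.minAreaRect((Q[:,:2]*1000).astype(np.float32)))
print(cam("wrist")[1:], )
```

```text
[347. 204.] 105 mid [ 0.603 -0.111  0.089] z95 [0.089 0.092] rect [ 603. -111.] [34. 19.] 13
[296. 237.] 191 mid [0.531 0.026 0.111] z95 [0.116 0.127] rect [526.  25.] [48. 49.] 38
[339. 236.] 189 mid [ 0.52  -0.078  0.112] z95 [0.118 0.127] rect [515. -74.] [49. 48.] 83
[299. 275.] 114 mid [0.44  0.031 0.089] z95 [0.089 0.092] rect [441.  31.] [32. 32.] 84
[352. 274.] 135 mid [ 0.426 -0.098  0.093] z95 [0.093 0.096] rect [426. -99.] [28. 28.] 64
board ((524.1162719726562, -35.21763610839844), (269.8272399902344, 270.9612731933594), 81.79713439941406) [[ 371. -149.]
 [ 639. -188.]
 [ 677.   79.]
 [ 409.  118.]]
tray ((496.8810119628906, -219.89341735839844), (138.9953155517578, 290.906982421875), 81.0802230834961)
(array([[ 4.49556387e-01, -8.93251737e-01,  6.24277224e-04],
       [-8.55709197e-01, -4.30461254e-01,  2.87166989e-01],
       [-2.56243684e-01, -1.29631954e-01, -9.57880332e-01]]), array([-0.57512578, -0.03821578,  0.37947836]))
```

View pics/topcrop.png

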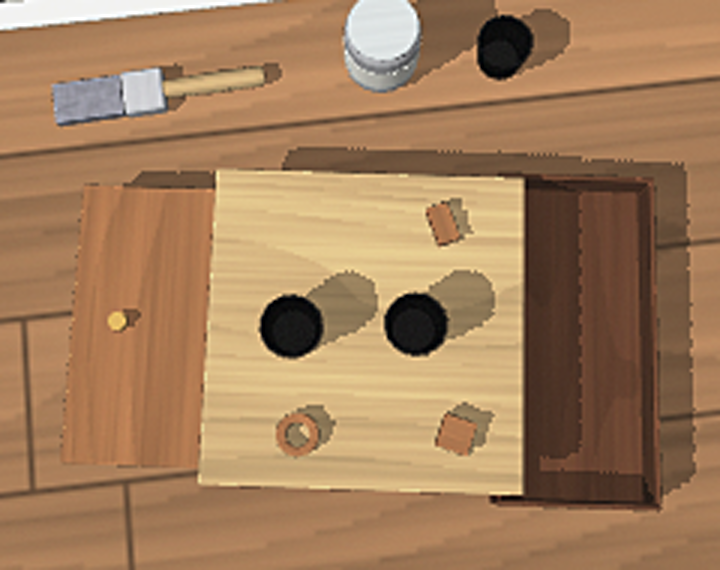

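The crop shows the strip (445,222), block (458,433) and ring (298,433), with the tray on the right (world -y side) and the cups at (292,325) and (415,325). The sweep direction is (-0.144,-0.990). I'll turn the tool so its x points against the sweep and its y points along board x.

```bash
python3 -m handwheel '[[0.448,-0.41,0,0,0,-0.48],[0.448,-0.41,0,0,0,-0.48],[0.448,-0.41,0,0,0,-0.48],[0.448,-0.41,0,0,0,-0.48],[0.448,-0.41,0,0,0,-0.48],[0.448,-0.41,0,0,0,-0.48],[0.448,-0.41,0,0,0,-0.48],[0.448,-0.41,0,0,0,-0.48],[0.448,-0.41,0,0,0,-0.48],[0.448,-0.41,0,0,0,-0.48],[0.448,-0.41,0,0,0,-0.48],[0.448,-0.41,0,0,0,-0.48]]' 215
cat >> h.py <<'E'
def where():
    s=status.get_state(); R=cv2.Rodrigues(np.array(s["ee_rot"],float))[0]; p=np.array(s["ee_pos"])
    d=(p[:2]-[.524,-.0352]); X=np.array([.9896,-.1435]); S=np.array([-.1435,-.9896])
    print("t",s["time_s"],"p",p.round(4),"x'",round(d@X*1000,1),"a",round(d@S*1000,1),"yaw x",np.degrees(np.arctan2(R[1,0],R[0,0])).round(1),"z",R[:,2].round(3),"gap",round(s["finger_gap"],4),"j",np.round(s["joint_pos"],2),"F",np.round(s["contact_force"],1))
E
python3 - <<'E'
from h import *
where(); img,d=viewer.snapshot("wrist"); save("w1",img)
for t in ["block","footring"]:
    for r in spotter.masks_of("wrist",t)[:2]:
        P=pts("wrist",d,r["mask"]); P=P[P[:,2]>.083]
        if len(P)<20: continue
        print(t,round(r["p"],2),r["location"],P.mean(0).round(4),cv2.minAreaRect((P[:,:2]*1000).astype(np.float32)))
P=pts("wrist",d,np.ones(d.shape,bool)); B=P[abs(P[:,2]-.075)<.006]; print("board z",np.median(B[:,2]))
E
```

```text
time_s: 2.9
ee_pos: [0.431, -0.0605, 0.2313]
ee_rot: [2.378, 2.053, -0.0]
contact_force: [0.4, 0.2, 0.4]
finger_gap: 0.0134
grasp_force: 0.0
t 2.9 p [ 0.431  -0.0605  0.2313] x' -88.4 a 38.4 yaw x 81.6 z [-0. -0. -1.] gap 0.0134 j [ 0.22  0.51 -0.24  1.96  0.19  0.69 -0.29] F [0.4 0.2 0.4]
block 0.7 [317.4, 225.8] [ 0.4253 -0.0964  0.0931] ((424.9234313964844, -98.11851501464844), (27.886959075927734, 28.039182662963867), 64.1008529663086)
footring 0.7 [301.5, 89.4] [0.4392 0.0315 0.0895] ((439.1343994140625, 31.302532196044922), (35.124202728271484, 34.59450149536133), 81.70036315917969)
board z 0.07589912693134575
```

View pics/w1.png

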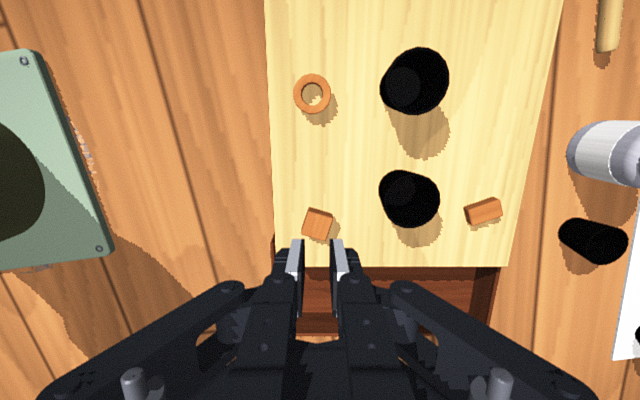

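Run:
```python
from h import *
s=status.get_state(); R=cv2.Rodrigues(np.array(s["ee_rot"],float))[0]
img,d=viewer.snapshot("wrist"); P=pts("wrist",d,np.ones(d.shape,bool)); Q=(P-np.array(s["ee_pos"]))@R*1000
for a in range(-120,10,10):
    q=Q[(Q[:,2]>=a)&(Q[:,2]<a+10)&(abs(Q[:,0])<60)&(abs(Q[:,1])<110)]
    if len(q)>10: print(a,len(q),"x",np.percentile(q[:,0],[1,99]).round(),"y",np.percentile(q[:,1],[1,99]).round())
```

```text
-110 370 x [19. 21.] y [-19.  18.]
-100 8604 x [ 8. 20.] y [-63.  62.]
-90 12510 x [ 3. 18.] y [-60.  59.]
-80 9915 x [-10.  18.] y [-54.  53.]
-70 4788 x [-12.  17.] y [-49.  48.]
-60 5898 x [-10.  14.] y [-43.  42.]
-50 1636 x [-9. 14.] y [-37.  36.]
-40 911 x [-11.  12.] y [-19.  18.]
-30 689 x [-9. 12.] y [-21.  20.]
-20 565 x [-9. 12.] y [-20.  20.]
-10 240 x [-10.  12.] y [-19.  18.]
```

```bash
python3 -m handwheel '[[0,0,0.06,0,0,0],[0,0,0.11,0,0,0],[0,0,0.15,0,0,0],[0,0,0.175,0,0,0],[0,0,0.189,0,0,0],[0,0,0.189,0,0,0],[0,0,0.189,0,0,0]]'; python3 -c "
from h import *
where()"
```

```text
time_s: 3.98
ee_pos: [0.4314, -0.0598, 0.0807]
ee_rot: [2.376, 2.054, 0.001]
contact_force: [-0.1, 0.3, 0.3]
finger_gap: 0.0139
grasp_force: 0.0
t 3.975 p [ 0.4314 -0.0598  0.0807] x' -88.1 a 37.6 yaw x 81.7 z [ 0.001  0.    -1.   ] gap 0.0139 j [ 0.12  0.8  -0.09  2.13  0.31  0.22 -0.4 ] F [-0.1  0.3  0.3]
```

```bash
python3 -m handwheel '[[-0.01,0,0,0,0,0],[-0.02,0,0,0,0,0],[-0.03,0,0,0,0,0],[-0.04,0,0,0,0,0],[-0.05,0,0,0,0,0],[-0.06,0,0,0,0,0],[-0.07,0,0,0,0,0],[-0.08,0,0,0,0,0],[-0.09,0,0,0,0,0],[-0.1,0,0,0,0,0],[-0.11,0,0,0,0,0],[-0.118,0,0,0,0,0]]'
python3 - <<'E'
from h import *
where()
for n in ["top","side"]:
  img,d=viewer.snapshot(n); save(n+"2",img)
  for r in spotter.masks_of(n,"block")[:2]:
    P=pts(n,d,r["mask"]); print(n,round(r["p"],2),r["location"],np.median(P,0).round(3))
cv2.imwrite("pics/top2c.png",cv2.resize(viewer.snapshot("top")[0][130:320,200:440],None,fx=3,fy=3)[:,:,::-1])
E
```

```text
time_s: 5.48
ee_pos: [0.4174, -0.1536, 0.0801]
ee_rot: [-2.377, -2.054, -0.0]
contact_force: [0.6, 0.5, 1.3]
finger_gap: 0.0139
grasp_force: 0.0
t 5.475 p [ 0.4174 -0.1536  0.0801] x' -88.5 a 132.5 yaw x 81.7 z [-0.  0. -1.] gap 0.0139 j [ 0.36  0.81 -0.13  2.1   0.39  0.25 -0.26] F [0.6 0.5 1.3]
```

View pics/top2c.png

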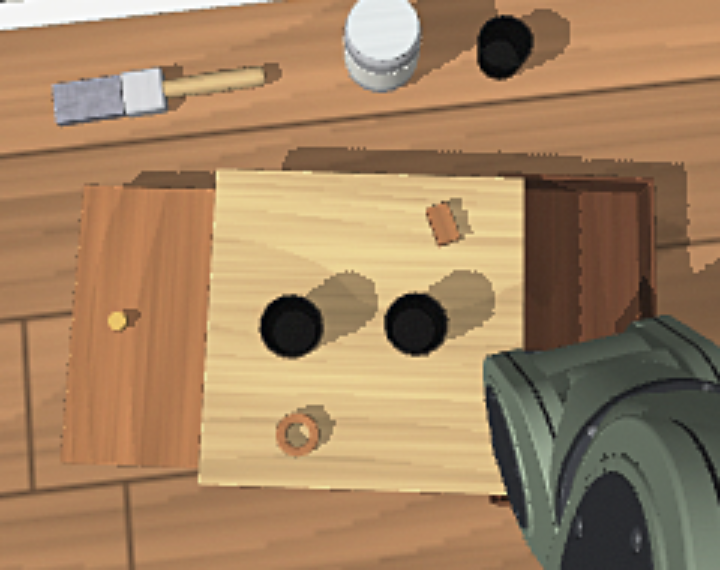

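```bash
python3 -m handwheel '[[0,0,-0.05,0,0,0],[0,0,-0.09,0,0,0],[0.05,-0.0055,-0.09,0,0,0],[0.11,-0.0055,-0.09,0,0,0],[0.17,-0.0055,-0.09,0,0,0],[0.23,-0.0055,-0.09,0,0,0],[0.27,-0.0055,-0.09,0,0,0],[0.288,-0.0055,-0.09,0,0,0],[0.288,-0.0055,-0.09,0,0,0],[0.288,-0.0055,-0.09,0,0,0]]'
python3 - <<'E'
from h import *
where(); img,d=viewer.snapshot("top")
for t in ["block","footring"]:
  for r in spotter.masks_of("top",t)[:2]:
    P=pts("top",d,r["mask"]); print(t,round(r["p"],2),r["location"],np.median(P,0).round(3))
cv2.imwrite("pics/top3c.png",cv2.resize(img[130:320,200:440],None,fx=3,fy=3)[:,:,::-1])
E
```

```text
time_s: 6.98
ee_pos: [0.4464, 0.0742, 0.1521]
ee_rot: [2.378, 2.053, -0.001]
contact_force: [-0.3, 0.9, 1.0]
finger_gap: 0.0134
grasp_force: 0.0
t 6.975 p [0.4464 0.0742 0.1521] x' -92.5 a -97.2 yaw x 81.6 z [-0.    -0.001 -1.   ] gap 0.0134 j [-0.14  0.67 -0.16  2.01  0.22  0.48 -0.61] F [-0.3  0.9  1. ]
```

View pics/top3c.png

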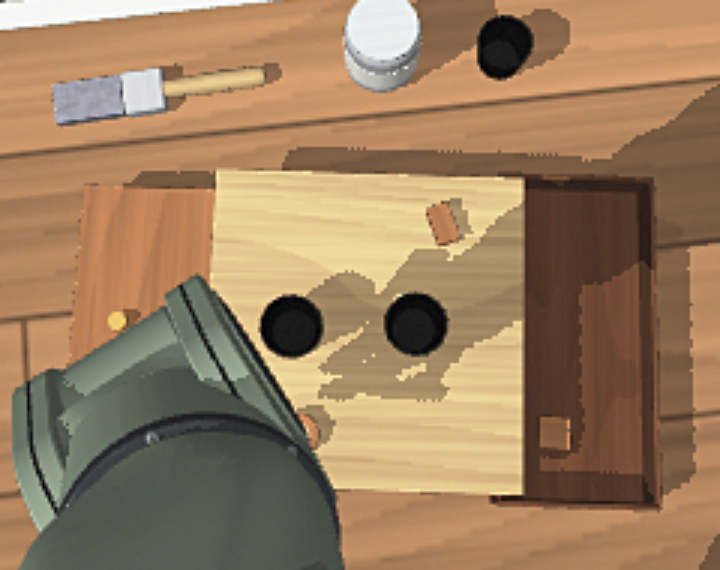

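The block lies in the tray, at (555,433). Next is the ring.

```bash
python3 -m handwheel '[[0,0,0.05,0,0,0],[0,0,0.08,0,0,0],[0,0,0.09,0,0,0],[0,0,0.09,0,0,0],[-0.012,0,0.09,0,0,0],[-0.024,0,0.09,0,0,0],[-0.036,0,0.09,0,0,0],[-0.048,0,0.09,0,0,0],[-0.06,0,0.09,0,0,0],[-0.072,0,0.09,0,0,0],[-0.084,0,0.09,0,0,0],[-0.096,0,0.09,0,0,0]]'
python3 - <<'E'
from h import *
where(); img,d=viewer.snapshot("wrist"); save("w2",img)
for r in spotter.masks_of("wrist","footring")[:2]:
    P=pts("wrist",d,r["mask"]); print(round(r["p"],2),r["location"],np.median(P,0).round(3))
E
```

```text
time_s: 8.62
ee_pos: [0.4352, -0.0011, 0.0801]
ee_rot: [-2.376, -2.055, 0.0]
contact_force: [0.3, 0.3, 0.3]
finger_gap: 0.0133
grasp_force: 0.1
t 8.625 p [ 0.4352 -0.0011  0.0801] x' -92.8 a -21.0 yaw x 81.7 z [-0.  0. -1.] gap 0.0133 j [-0.02  0.81 -0.1   2.13  0.33  0.22 -0.55] F [0.3 0.3 0.3]
0.7 [312.7, 307.3] [ 0.431 -0.036  0.089]
0.16 [537.1, 203.2] [0.535 0.023 0.113]
```

View pics/w2.png

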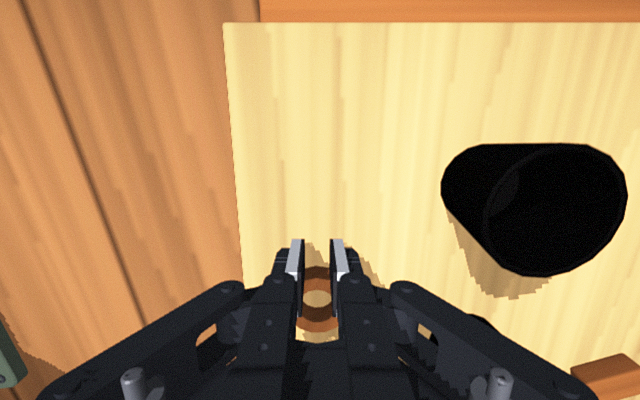

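The ring, at (317,300), sits centred ahead of the two fingers. I'll push it on to the end.

```bash
python3 -m handwheel '[[-0.014,0,0,0,0,0],[-0.03,0,0,0,0,0],[-0.046,0,0,0,0,0],[-0.062,0,0,0,0,0],[-0.078,0,0,0,0,0],[-0.094,0,0,0,0,0],[-0.11,0,0,0,0,0],[-0.126,0,0,0,0,0],[-0.142,0,0,0,0,0],[-0.158,0,0,0,0,0],[-0.174,0,0,0,0,0],[-0.191,0,0,0,0,0]]' && python3 -m handwheel '[[0,0,0,0,0,0],[0,0,-0.05,0,0,0],[0,0,-0.1,0,0,0],[0.04,0,-0.14,0,0,0],[0.08,0.04,-0.15,0,0,0],[0.11,0.1,-0.15,0,0,0],[0.13,0.15,-0.15,0,0,0],[0.13,0.2,-0.15,0,0,0],[0.13,0.224,-0.15,0,0,0],[0.13,0.224,-0.15,0,0,0],[0.13,0.224,-0.15,0,0,0]]'
python3 - <<'E'
from h import *
where(); img,d=viewer.snapshot("top")
for t in ["block","footring","strip"]:
  for r in spotter.masks_of("top",t)[:2]:
    P=pts("top",d,r["mask"]); print(t,round(r["p"],2),r["location"],np.median(P,0).round(3))
cv2.imwrite("pics/top4c.png",cv2.resize(img[130:320,200:440],None,fx=3,fy=3)[:,:,::-1])
img,d=viewer.snapshot("wrist")
for r in spotter.masks_of("wrist","strip")[:2]:
    P=pts("wrist",d,r["mask"]); P=P[P[:,2]>.083]; print("wrist strip",round(r["p"],2),r["location"],np.median(P,0).round(3),cv2.minAreaRect((P[:,:2]*1000).astype(np.float32)))
E
```

```text
time_s: 10.22
ee_pos: [0.4131, -0.1525, 0.0801]
ee_rot: [-2.376, -2.055, -0.0]
contact_force: [0.7, -0.2, 0.1]
finger_gap: 0.0133
grasp_force: 0.0
time_s: 11.6
ee_pos: [0.605, -0.0742, 0.2001]
ee_rot: [-2.376, -2.055, 0.0]
contact_force: [0.6, 0.1, -0.4]
finger_gap: 0.0136
grasp_force: 0.0
t 11.6 p [ 0.605  -0.0742  0.2001] x' 85.8 a 27.0 yaw x 81.7 z [-0.001  0.    -1.   ] gap 0.0136 j [ 0.23  0.81 -0.33  1.39  0.29  0.99 -0.31] F [ 0.6  0.1 -0.4]
wrist strip 0.96 [316.9, 231.6] [ 0.602 -0.109  0.09 ] ((601.52001953125, -110.7479248046875), (34.07706832885742, 19.953678131103516), 13.427302360534668)
```

View pics/top4c.png

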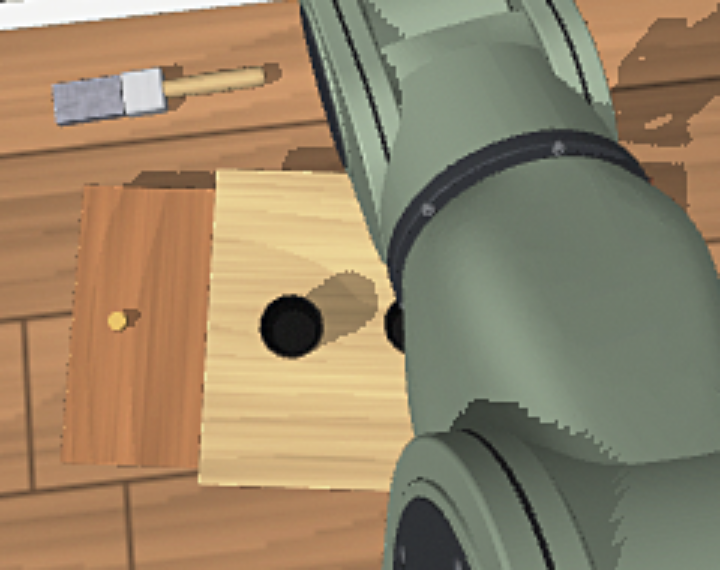

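```bash
python3 -m handwheel '[[0,0.002,0.06,0,0,0],[0,0.002,0.11,0,0,0],[0,0.002,0.14,0,0,0],[0,0.002,0.15,0,0,0],[0,0.002,0.15,0,0,0],[0,0.002,0.15,0,0,0]]' && python3 -m handwheel '[[-0.01,0,0,0,0,0],[-0.02,0,0,0,0,0],[-0.031,0,0,0,0,0],[-0.042,0,0,0,0,0],[-0.053,0,0,0,0,0],[-0.064,0,0,0,0,0],[-0.075,0,0,0,0,0],[-0.086,0,0,0,0,0],[-0.097,0,0,0,0,0],[-0.108,0,0,0,0,0],[-0.12,0,0,0,0,0],[-0.132,0,0,0,0,0]]' && python3 -m handwheel '[[0,0,0,0,0,0],[0,0,-0.05,0,0,0],[0,0,-0.1,0,0,0],[0.05,0,-0.15,0,0,0],[0.1,0,-0.18,0,0,0],[0.16,0,-0.18,0,0,0],[0.22,0,-0.18,0,0,0],[0.29,0,-0.18,0,0,0],[0.36,0,-0.18,0,0,0],[0.36,0,-0.18,0,0,0]]'
python3 - <<'E'
from h import *
where(); img,d=viewer.snapshot("top")
for t in ["block","footring","strip","cup1"]:
  for r in spotter.masks_of("top",t)[:3]:
    P=pts("top",d,r["mask"]); print(t,round(r["p"],2),r["location"],np.median(P,0).round(3))
cv2.imwrite("pics/top5c.png",cv2.resize(img[130:320,200:440],None,fx=3,fy=3)[:,:,::-1])
E
```

```text
time_s: 12.65
ee_pos: [0.6077, -0.075, 0.0812]
ee_rot: [2.376, 2.054, 0.002]
contact_force: [0.6, -0.2, 0.5]
finger_gap: 0.0135
grasp_force: 0.0
time_s: 14.15
ee_pos: [0.5918, -0.1801, 0.0801]
ee_rot: [-2.376, -2.055, 0.0]
contact_force: [-0.4, -0.2, 0.5]
finger_gap: 0.0133
grasp_force: 0.0
time_s: 15.4
ee_pos: [0.6329, 0.1111, 0.2238]
ee_rot: [-2.368, -2.061, -0.002]
contact_force: [0.7, -1.3, -0.4]
finger_gap: 0.0133
grasp_force: 0.0
t 15.4 p [0.6329 0.1111 0.2238] x' 86.8 a -160.4 yaw x 82.1 z [-0.001  0.003 -1.   ] gap 0.0133 j [-0.08  0.84 -0.33  1.21  0.26  1.13 -0.56] F [ 0.7 -1.3 -0.4]
block 0.57 [385.8, 274.7] [ 0.417 -0.19   0.023]
strip 0.58 [378.4, 208.1] [ 0.585 -0.197  0.02 ]
cup1 0.8 [335.9, 237.8] [ 0.52  -0.077  0.083]
cup1 0.56 [365.9, 146.5] [ 0.78  -0.196  0.024]
cup1 0.15 [134.6, 246.0] [0.57  0.457 0.025]
```

View pics/top5c.png

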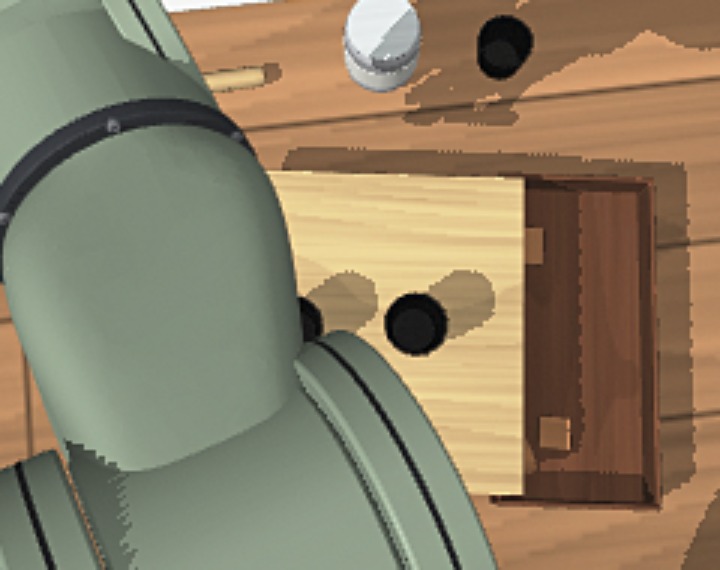

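The block is at (555,433) and the strip at (535,245), both in the tray. The ring isn't visible and may be partly hidden under the board end, so I'll look back under it from above the tray.

```bash
python3 -m handwheel '[[-0.07,0,-0.03,0,0,0],[-0.14,0,-0.04,0,0,0],[-0.21,-0.04,-0.04,0,0,0],[-0.28,-0.08,-0.04,0,0,0],[-0.35,-0.12,-0.04,0,0,0],[-0.42,-0.16,-0.04,0,0,0],[-0.49,-0.2,-0.04,0,0,0],[-0.5,-0.22,-0.04,0,0,0],[-0.5,-0.22,-0.04,0,0,0],[-0.5,-0.22,-0.04,0,0,0],[-0.5,-0.22,-0.04,0,0,0]]'
python3 - <<'E'
from h import *
where(); img,d=viewer.snapshot("wrist"); save("w3",img)
for t in ["block","footring","strip"]:
  for r in spotter.masks_of("wrist",t)[:2]:
    P=pts("wrist",d,r["mask"]); print(t,round(r["p"],2),r["location"],np.median(P,0).round(3))
E
```

```text
time_s: 17.02
ee_pos: [0.4022, -0.2642, 0.2561]
ee_rot: [-2.375, -2.056, -0.001]
contact_force: [-0.1, 0.6, 0.6]
finger_gap: 0.0138
grasp_force: 0.0
t 17.025 p [ 0.4022 -0.2642  0.2561] x' -87.7 a 244.1 yaw x 81.8 z [ 0.  0. -1.] gap 0.0138 j [ 0.75  0.56 -0.41  1.77  0.27  0.87  0.08] F [-0.1  0.6  0.6]
block 0.93 [317.4, 115.4] [ 0.416 -0.191  0.024]
footring 0.83 [300.4, 89.2] [ 0.401 -0.161  0.038]
footring 0.32 [452.1, 96.2] [ 0.582 -0.196  0.02 ]
strip 0.81 [452.2, 98.9] [ 0.582 -0.196  0.019]
```

View pics/w3.png

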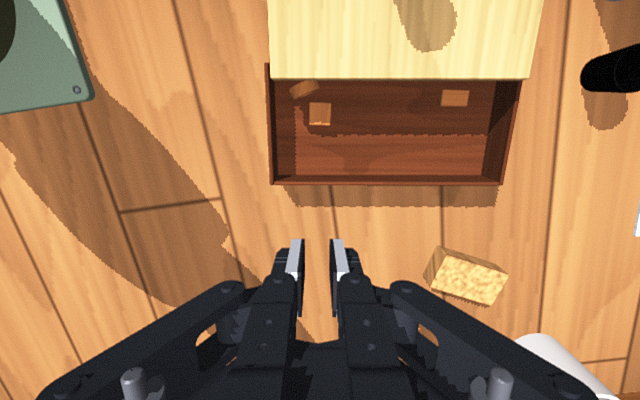

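```bash
python3 -m handwheel '[[0.03,0,0.06,0,0,0],[0.03,0,0.06,0,0,0],[0.03,0,0.06,0,0,0],[0.03,0,0.06,0,0,0]]' | head -1
python3 - <<'E'
from h import *
where(); img,d=viewer.snapshot("wrist")
X=np.array([.9896,-.1435]); S=np.array([-.1435,-.9896])
for t in ["footring","block","strip"]:
  r=spotter.masks_of("wrist",t)[0]; 
  P=pts("wrist",d,r["mask"]); c=P[:,:2]-[.524,-.0352]; Q=np.stack([c@X,c@S-.185,P[:,2]],1)*1000
  print(t,round(r["p"],2),r["location"],len(Q),np.percentile(Q,[2,50,98],axis=0).round(0).tolist())
  if t=="footring":
    u,v=map(int,r["location"]); v=max(v,50);u=max(u,70); cv2.imwrite("pics/w4c.png",cv2.resize(img[v-50:v+50,u-70:u+90],None,fx=5,fy=5,interpolation=cv2.INTER_CUBIC)[:,:,::-1])
    for z in range(0,65,8):
      q=Q[(Q[:,2]>=z)&(Q[:,2]<z+8)]
      if len(q)>4: print(z,len(q),np.percentile(q,[5,95],axis=0).round(0).tolist())
E
```

```text
time_s: 17.73
t 17.725 p [ 0.4053 -0.2417  0.2088] x' -87.8 a 221.3 yaw x 81.7 z [ 0.001 -0.001 -1.   ] gap 0.0133 j [ 0.69  0.61 -0.37  1.87  0.32  0.72 -0.01] F [-0.3 -0.7 -0.3]
footring 0.72 [297.5, 105.9] 428 [[-120.0, -51.0, 7.0], [-105.0, -44.0, 39.0], [-87.0, -34.0, 42.0]]
0 11 [[-123.0, -46.0, 4.0], [-87.0, -33.0, 7.0]]
8 7 [[-108.0, -41.0, 11.0], [-94.0, -35.0, 14.0]]
24 47 [[-121.0, -50.0, 26.0], [-86.0, -33.0, 32.0]]
32 260 [[-117.0, -50.0, 33.0], [-90.0, -36.0, 40.0]]
40 101 [[-109.0, -50.0, 40.0], [-98.0, -39.0, 42.0]]
block 0.9 [319.1, 134.4] 661 [[-98.0, -29.0, 6.0], [-85.0, -16.0, 23.0], [-71.0, 1.0, 25.0]]
strip 0.64 [468.4, 117.5] 607 [[66.0, -44.0, 11.0], [81.0, -35.0, 19.0], [98.0, -25.0, 21.0]]
```

View pics/w4c.png

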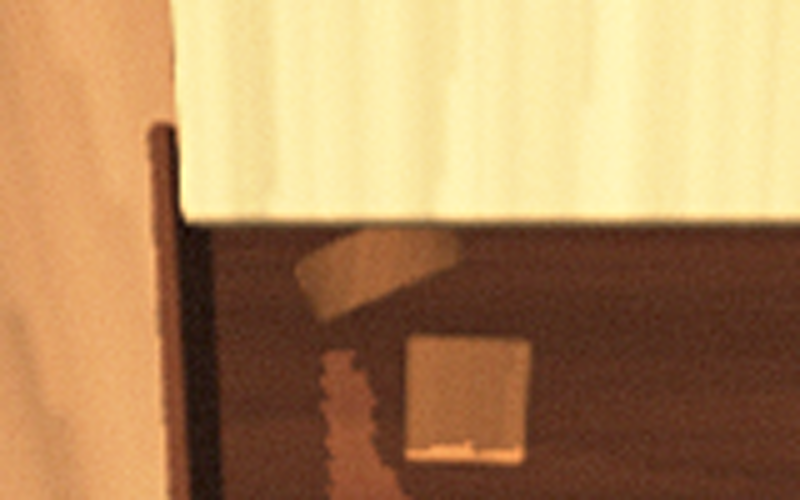

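The crop shows the ring standing on its edge at (375,270), at the same place as in the last look. Its tray-frame y is about -44 mm and its top is at 42 mm, so it's inside the tray. The block and strip lie flat in the tray, and the cups are still on the board.

```bash
python3 -c "
from h import *
print(arm.job_done())"
```

```text
the job is handed in; nothing more can be done
None
```

I swept the strip, block and foot ring over the board's end into the tray and handed the job in at about 18 s; my last look showed all three inside, with the ring standing on its edge, and the hand-in gave no verdict.

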